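# Pull out both supports and lower the hutch flap

## Robot

A 6-joint arm with a two-finger parallel gripper is mounted at the origin on the work surface. World frame = base frame: x ahead of the robot, y to its left, z up, the work surface at z = 0. Lengths are in m, angles in rad, forces in N, time in s.
With the tool pointing down it reaches from about 0.375 to 0.825 m from the base axis. Payload 5.5 kg.
Tool frame: the origin (TCP) lies between the finger pads; the fingertips stand 25 mm ahead of it and the grasp point (between the pads) lies 6 mm ahead of it; z points along the fingers, y is the line along which they close (so a half turn about z gives the same grasp; the last joint's range is limited). The gripper opens to 85 mm and grips with 20 to 120 N. Pads are 22 mm wide; open, the fingers measure 114 mm over their backs; the gripper's body (76 mm by 85 mm) begins 54 mm behind the grasp point. The pads swing forward as they close: fully open they stand 13 mm farther back than shut.
Start: joints at [1.27, 0.314, -0.047, 1.21, 0, 1.571], TCP at [0.178, 0.573, 0.256] pointing down, gripper open.
Joint ranges: [-2.67, 2.67], [-0.69, 1.73], [-1.03, 1.25], [-2.08, 2.16], [-1.42, 1.45], [-3.14, 3.14]. Speed limits (rad/s): [2.39, 2.39, 3.01, 3.14, 3.14, 3.14].

## Interface

Orientations are given as a rotation vector (axis times angle).
In Python, from plant import * gives the robot as it stands. Calls block until the motion is done:
- move_to(position, orientation): joint-space move of the TCP to a pose.
- move_straight(position, vel=0.15, orientation=None, contact_N=None): straight line of the TCP; orientation=None keeps the orientation; vel is the mean speed in m/s. With contact_N (N) it stops when the force on the tool has changed by that much, and returns True; else False.
- move_joints(angles): joint-space move.
- gripper_to(opening, squeeze=None): finger opening in m; squeeze is the grip in N (None keeps the last); returns when the fingers have stopped.
- pause(seconds).
- inverse_kinematics(position, orientation): joint angles nearest the present ones, or None.
- camera(name): name is "scene" or "top" or "wrist"; returns (picture, depth): 480x640x3 uint8, blue, green, red; 480x640 float32, m along the optical axis (not along the pixel's ray), 0 where there is no reading.
- calibration(name): a dict with "camera_matrix" (3x3 intrinsics, pixels), "world_from_camera" (4x4, takes a point from camera to world coordinates). Camera axes: x right, y down, z forward; pixel columns grow to the right and rows downward; lengths in m; the calibration is good to about 2 mm. A picture is of the moment at which its call begins: read the wrist's pose just before it. calibration takes no time and is no camera call; for the wrist camera it gives the pose at the moment of the call.
A pose or a line that the arm cannot do raises PlanningError and nothing moves.
- close_job(): hands the job in; it is judged then, once.
Readings, each from a call of its own:
- read_clock(): time.
- read_joints(): joint angles.
- read_joint_velocities(): joint speeds.
- read_joint_efforts(): joint torques, N m.
- read_position(): TCP position.
- read_ee_rot(): TCP orientation.
- read_wrist_force(): force on the tool from outside, world axes, zero at the start.
- read_moment(): the same for the moment, N m.
- read_width(): finger opening in m.
- read_finger_force(): force on a finger pad.
Only numpy, scipy, OpenCV 4.12 (cv2) and the standard library are available. Lean on these libraries where they do the work, as an engineer would, in place of code of your own. Each camera call takes 0.05 s, during which the arm holds its last target. There are 200 camera calls.

## Task

Open the fold-down front of the wooden cleaning-supplies hutch. First pull both slide-out supports, low at the left and right of its front, right out as far as they go; only then tip the flap forward and lower it gently until it lies level on them. Leave the bottles, tubs and other things around and in the hutch standing where they are.

Things in the scene. Friction and masses are not known exactly. Their poses are not given: they have to be found in the camera images.
- hutch: Low open-topped wooden hutch, fixed. Origin on the table below the middle of its front edge; x points from the front into the hutch (60 to 90 degrees left of the robot's x: its front faces the robot's right), y to the left of someone standing at its front. Plinth x 0 to 190, 300 wide, 100 mm high (the deck); 12 mm side boards 110 high, back board 70 high. Deck empty for 65 mm behind the flap.
- flap_hinge (a point): Middle of the flap's hinge line, which runs along the hutch's y at the front edge of the deck (hutch frame 0, 0, 100 mm). Fixed. The upright flap's inner face stands in the plane through this line.
- flap_edge (a point): Middle of the flap's free edge, on its inner face, 180 mm from the hinge; moves with the flap. Flap: board 300 wide, 180 long, 14 mm thick outward of the inner face, with a dark wooden pull strip along the free edge on the outer face, 280 wide, 14 high, standing 20 mm out. The upright flap is above the supports' pulls, which must be reached with a tool leaning back from it.
- flap (a joint): Angle of the flap in rad: 0 = upright (shut), 1.57 = level, tipped forward to the hutch's -x; starts at 0 to 0.1, can sag to 1.95 with nothing under it. No catch. 0.36 kg (varies). Friction and damper stay (0.2 Nm, 0.15 Nm s/rad): it stays where left until it leans 25 to 55 degrees, then sinks slowly by itself. It can be pulled forward and down with closed fingers put behind its free edge.
- left_support (a joint): Travel of the left (hutch's +y) support in m: 0 = fully in, 0.095 = fully out (along the hutch's -x), hard stop at both ends. Wooden bar 22 wide, 36 mm high (top 86 mm above the table), 100 mm left of the hutch's middle. Starts 0 to 0.02; about 2 N of friction, stays where left.
- left_support_pull (a point): Grip point of the left support's pull, 66 mm above the table; moves with the support (hutch frame x -42 mm, y 100 when fully in). The pull is a plain steel block 18 wide (y), 24 high, jutting out of the bar's front end to 13 mm beyond this point; 40 mm of it is free behind the point, to the hutch's front.
- right_support (a joint): As left_support, for the right (hutch's -y) support, 100 mm right of the hutch's middle.
- right_support_pull (a point): As left_support_pull, on the right support (hutch frame x -42 mm, y -100 when fully in).
- tub_small: Lidded clear tub, 90 mm across, 85 high, on the deck inside the hutch; origin at the middle of its underside. Bystander.
- tub_large: Lidded clear tub, 98 mm across, 105 high, on the table at the robot's right; origin at the middle of its underside. Bystander.
- spray: White spray bottle, 82 mm across, 252 high, on the table behind the hutch; origin at the middle of its underside. Bystander.
- soap: Flat dish-soap bottle, 50 x 80, 195 mm high, on the deck inside the hutch; origin at the middle of its underside. Bystander.
- stopper: Steel sink stopper, 76 mm across, 32 high, lying on the table in front of the hutch between the supports, where the lowered flap passes above it; origin at the middle of its underside. Bystander.
- jar: Jar, 72 mm across, 100 high, on the table at the robot's right; origin at the middle of its underside. Bystander.
- scrub: Scrubbing brush lying on the table at the robot's right, 200 mm long; origin at its underside. Bystander.

How it is judged:
On the way, in this order (a step that is already met when the one before it is completed fails the run):
1. both supports are pulled out (at least 85 mm of 95) while the flap is still up (value of joint each of left_support, right_support above 0.085 m and value of joint flap below 0.5 rad), for 0.2 s.
2. the flap is down on the supports (value of joint each of left_support, right_support above 0.08 m and value of joint flap above 1.5 rad), for 0.2 s.
At the end, for the whole second after the job is handed in: Both supports are out at least 80 mm of their 95 mm, and the flap lies at rest within about 4 degrees of level on them (all of step 2 and value of joint flap below 1.64 rad and velocity of joint flap between -0.05 and 0.05 rad/s); the robot touches nothing.
It fails at once if the flap is lowered (past 0.5 rad) while a support is still in (under 70 mm out) (value of joint flap above 0.5 rad and value of joint any of left_support, right_support below 0.07 m).
It fails at once if the flap is slammed or dropped (faster than 2.5 rad/s) (velocity of joint flap above 2.5 rad/s).
It fails at once if a bystander is moved by more than 40 mm (distance of any of tub_small, tub_large, spray, soap, stopper, jar, scrub from where it was at the start of the episode above 0.04 m).
It fails at once if a standing bystander is tipped over (angle between any of tub_small, tub_large, spray, soap, stopper, jar's own z axis and vertical above 0.6 rad).
It also fails if it takes over 72 s, if anything falls off the work surface, if the arm or the gripper's body presses on something with over 40 N, if the wrist force passes 120 N, or if a joint passes its speed limit or range.

## Working session

There is one attempt and no reset: what is moved stays moved. The work goes in short steps, each a Python script; the robot and the scene stay as the last script left them, time stands still between calls to the robot, and variables do not carry over. Pictures are saved under pics/ and viewed, at most 10 in all, crops included, and the job is handed in when it is done.

```bash
mkdir -p pics; ls; python3 - <<'E'
from plant import *
import cv2,numpy as np
for n in("scene","top"):
    p,d=camera(n); cv2.imwrite(f"pics/{n}0.png",p); np.save(f"pics/{n}0.npy",d)
    c=calibration(n); np.savez(f"pics/{n}0c.npz",K=c["camera_matrix"],T=c["world_from_camera"]); print(c)
print(read_clock(),read_ee_rot())
E
```

```text
pics
{'camera_matrix': array([[523.45942961,   0.        , 312.99993936],
       [  0.        , 523.45942961, 237.15000387],
       [  0.        ,   0.        ,   1.        ]]), 'world_from_camera': array([[-0.70740012, -0.67278575,  0.21666655,  0.29260351],
       [-0.70681151,  0.67403557, -0.21469404,  0.28011742],
       [-0.00159787, -0.30501701, -0.95234556,  1.34405797],
       [ 0.        ,  0.        ,  0.        ,  1.        ]])}
{'camera_matrix': array([[450.32236012,   0.        , 315.33150407],
       [  0.        , 450.32236012, 231.17258277],
       [  0.        ,   0.        ,   1.        ]]), 'world_from_camera': array([[-0.10626775, -0.97315375,  0.20415419,  0.37574385],
       [-0.99433569,  0.10440063, -0.01992591,  0.02330577],
       [-0.00192285, -0.20511528, -0.97873593,  1.11666941],
       [ 0.        ,  0.        ,  0.        ,  1.        ]])}
0.1 [-4.70651205e-01 -3.10590350e+00  2.51868518e-03]
```

View pics/scene0.png

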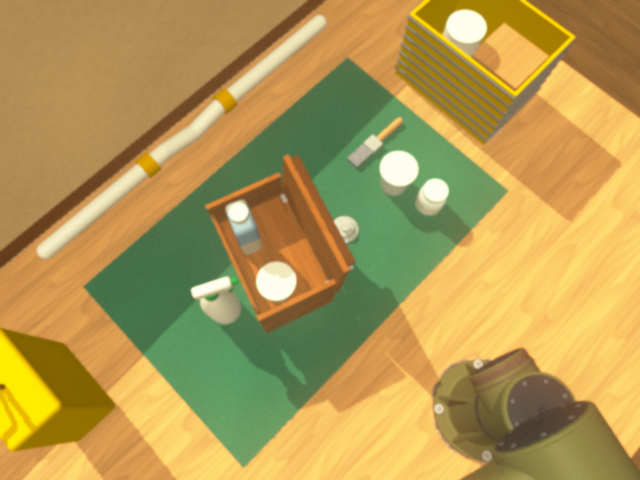

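View pics/top0.png

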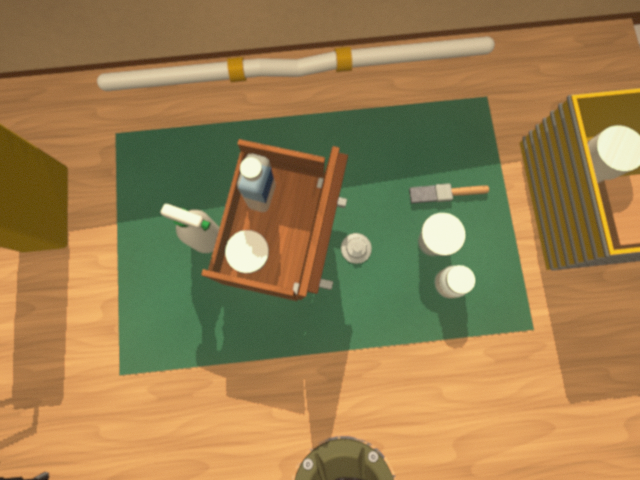

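The scene view shows the hutch with its front facing the robot's right. In the top view, the flap's top runs from about (335,152) to (312,293). The steel pulls are at (341,202) and (326,284), and the stopper is at (356,248). I'll measure these in 3D next.

```bash
cat >h.py <<'E'
import numpy as np,cv2
def cloud(n):
    d=np.load(f"pics/{n}.npy"); c=np.load(f"pics/{n}c.npz"); K,T=c["K"],c["T"]
    v,u=np.mgrid[:480,:640]; P=np.stack([(u-K[0,2])/K[0,0]*d,(v-K[1,2])/K[1,1]*d,d],-1)
    W=P@T[:3,:3].T+T[:3,3]; W[d==0]=np.nan; return W
E
python3 - <<'E'
from h import *
np.set_printoptions(precision=3,suppress=True)
for n,boxf,pulls in(("top0",(300,140,355,300),[(341,202),(326,284),(356,246)]),("scene0",(275,150,360,280),[(350,266),(346,230)])):
    W=cloud(n); u0,v0,u1,v1=boxf
    S=W[v0:v1,u0:u1].reshape(-1,3); S=S[S[:,2]>.22]
    print(n,len(S),"zmax",np.percentile(S[:,2],[50,95,99]))
    T=S[S[:,2]>np.percentile(S[:,2],97)-.012]
    r=cv2.minAreaRect(T[:,:2].astype(np.float32)); print(r, cv2.boxPoints(r))
    for u,v in pulls:
        print((u,v)); print(W[v-4:v+5:2,u-6:u+7:2,:].reshape(-1,7,3)[:, :, 2]); print(W[v,u])
    # side boards tops
    B=W.reshape(-1,3); B=B[(B[:,2]>.2)&(B[:,2]<.216)&(B[:,1]>0)&(B[:,0]<.75)&(B[:,0]>.2)&(B[:,1]<.45)]
    print("210:",len(B)); 
    im=cv2.imread(f"pics/{n}.png")
E
```

```text
top0 2700 zmax [0.278 0.281 0.282]
((0.5707440376281738, -0.013167433440685272), (0.03453682363033295, 0.29951414465904236), 71.27751922607422) [[ 0.423  0.019]
 [ 0.707 -0.078]
 [ 0.718 -0.045]
 [ 0.434  0.051]]
(341, 202)
[[ 0.277  0.278  0.079  0.078  0.001  0.    -0.001]
 [ 0.275  0.277  0.077  0.078  0.077  0.079  0.003]
 [ 0.277    nan  0.078  0.08   0.078  0.079  0.006]
 [ 0.279  0.274  0.078  0.078  0.081  0.077  0.   ]
 [ 0.278  0.061  0.066  0.069  0.072  0.07   0.003]]
[ 0.656 -0.066  0.08 ]
(326, 284)
[[ 0.275  0.078  0.077  0.077 -0.003  0.002 -0.002]
 [ 0.079  0.079  0.079  0.075  0.076  0.078  0.077]
 [ 0.08   0.081  0.076  0.08   0.079  0.081  0.078]
 [ 0.076  0.08   0.076  0.078  0.078  0.081  0.001]
 [-0.001  0.001  0.06   0.077  0.074  0.078  0.001]]
[ 0.466 -0.009  0.08 ]
(356, 246)
[[0.019 0.026 0.019 0.03  0.031 0.022 0.021]
 [0.017 0.017 0.03  0.033 0.03  0.034 0.021]
 [0.019 0.034 0.034 0.029 0.034 0.032 0.032]
 [0.016 0.03  0.033 0.03  0.037 0.031 0.02 ]
 [0.022 0.021 0.031 0.032 0.033 0.03  0.02 ]]
[ 0.555 -0.094  0.029]
210: 924
scene0 2702 zmax [0.277 0.281 0.283]
((0.5712515115737915, -0.012214861810207367), (0.035848069936037064, 0.29970258474349976), 71.41638946533203) [[ 0.424  0.019]
 [ 0.708 -0.077]
 [ 0.719 -0.043]
 [ 0.435  0.053]]
(350, 266)
[[ 0.282  0.277  0.275  0.279  0.28   0.276  0.007]
 [ 0.277    nan  0.281  0.277  0.274 -0.001  0.001]
 [ 0.279  0.278  0.273  0.074  0.006  0.004  0.004]
 [ 0.284  0.275  0.078  0.071  0.073  0.002  0.003]
 [ 0.278  0.279  0.278  0.064  0.001  0.003 -0.002]]
[ 0.462 -0.018  0.074]
(346, 230)
[[0.029 0.031 0.035 0.033 0.032 0.018 0.014]
 [0.034 0.031 0.031 0.033 0.035 0.022 0.019]
 [0.026 0.035 0.033 0.034 0.019 0.02  0.018]
 [0.019 0.018 0.02  0.022 0.021 0.019 0.017]
 [0.275 0.021 0.016 0.022 0.021 0.02  0.007]]
[ 0.543 -0.091  0.034]
210: 915
```

```bash
python3 - <<'E'
import cv2
a=cv2.imread("pics/top0.png")[135:305,225:385]
cv2.imwrite("pics/crop1.png",cv2.resize(a,None,fx=3.5,fy=3.5,interpolation=cv2.INTER_CUBIC))
E
```

```text
(no output)
```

View pics/crop1.png

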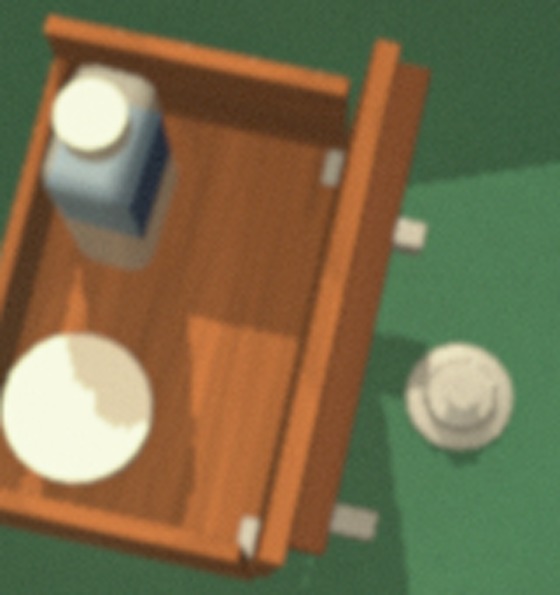

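The crop shows the two pulls protruding from under the strip, and the deck behind the flap is clear. Next I'll compute extents in the hutch frame.

```bash
python3 - <<'E'
from h import *
np.set_printoptions(precision=4,suppress=True)
a=np.radians(71.35); X=np.array([np.cos(a),np.sin(a)]); Y=np.array([-X[1],X[0]]); O=np.array([.577,.0035])
for n in("top0","scene0"):
    W=cloud(n).reshape(-1,3); W=W[~np.isnan(W[:,0])]
    H=np.c_[(W[:,:2]-O)@X,(W[:,:2]-O)@Y,W[:,2]]
    q=lambda m,k:np.percentile(H[m][:,k],[1,5,50,95,99])
    z=H[:,2]
    f=(z>.27)&(abs(H[:,0])<.06)&(abs(H[:,1])<.17); print(n,"flap x",q(f,0),"y",q(f,1))
    for s in(1,-1):
        m=(z>.2)&(z<.216)&(s*H[:,1]>.12)&(s*H[:,1]<.17)&(H[:,0]>.0)&(H[:,0]<.22); print("side",s,m.sum(),"x",q(m,0),"y",q(m,1))
        if m.sum(): print("yaw err",np.degrees(np.polyfit(H[m][:,0],H[m][:,1],1)[0]))
        m=(z>.07)&(z<.085)&(s*H[:,1]>.07)&(s*H[:,1]<.13)&(H[:,0]<-.03)&(H[:,0]>-.12); print("pull",s,m.sum(),"x",q(m,0),"y",q(m,1))
    m=(z>.163)&(z<.178)&(abs(H[:,1])<.13)&(H[:,0]>.15)&(H[:,0]<.22);print("back",m.sum(),"x",q(m,0))
    m=(z>.24)&(z<.268)&(H[:,0]>-.01)&(H[:,0]<.02)&(abs(H[:,1])<.13);print("inner hi",m.sum(),m.sum() and q(m,0))
    m=(z>.11)&(z<.15)&(H[:,0]>-.03)&(H[:,0]<.02)&(abs(H[:,1])<.13);print("inner lo",m.sum(),m.sum() and q(m,0))
    m=(z>.026)&(z<.036)&(abs(H[:,1])<.08)&(H[:,0]<-.03)&(H[:,0]>-.2);print("stopper",H[m].mean(0))
    for nm,c in(("in",(z>.12)&(H[:,0]>.02)&(H[:,0]<.175)&(abs(H[:,1])<.13)),):
        print("minx of stuff in hutch",q(c,0))
E
```

```text
top0 flap x [-0.0347 -0.0333 -0.0176 -0.0027 -0.0013] y [-0.1409 -0.127   0.0084  0.1318  0.1443]
side 1 587 x [0.0137 0.0214 0.1059 0.1925 0.2003] y [0.1383 0.1388 0.1446 0.15   0.1503]
yaw err -0.004477085182457668
pull 1 101 x [-0.0607 -0.0598 -0.0465 -0.0341 -0.0328] y [0.0913 0.0927 0.1009 0.1087 0.1097]
side -1 586 x [0.0138 0.0209 0.1062 0.1925 0.1996] y [-0.1496 -0.1486 -0.1415 -0.1372 -0.1364]
yaw err -0.11137522462497462
pull -1 67 x [-0.0522 -0.0515 -0.0426 -0.0338 -0.0328] y [-0.1081 -0.1067 -0.0986 -0.0906 -0.0899]
back 606 x [0.1598 0.1928 0.1968 0.202  0.2029]
inner hi 48 [-0.0005 -0.0003  0.0007  0.0017  0.0019]
inner lo 49 [0.009  0.0092 0.0108 0.0121 0.0122]
stopper [-0.1014 -0.0093  0.032 ]
minx of stuff in hutch [0.0887 0.0985 0.1306 0.1628 0.1692]
scene0 flap x [-0.0341 -0.0324 -0.0159 -0.0008  0.    ] y [-0.1415 -0.1284  0.0083  0.1318  0.1449]
side 1 551 x [0.0044 0.0159 0.1068 0.1933 0.201 ] y [0.1301 0.1382 0.1447 0.1497 0.1502]
yaw err 0.5229121876682713
pull 1 14 x [-0.0601 -0.0596 -0.0552 -0.0499 -0.0496] y [0.1018 0.1026 0.1059 0.1083 0.1084]
side -1 508 x [0.0045 0.0172 0.1063 0.1934 0.201 ] y [-0.1506 -0.1492 -0.1418 -0.1371 -0.1301]
yaw err -0.5154891387087693Traceback (most recent call last):
  File "<stdin>", line 13, in <module>
  File "<stdin>", line 7, in <lambda>
    return _quantile_unchecked(
        a, q, axis, out, overwrite_input, method, keepdims, weights)
    return _ureduce(a,
                    func=_quantile_ureduce_func,
    ...<5 lines>...
                    overwrite_input=overwrite_input,
                    method=method)
    r = func(a, **kwargs)
    result = _quantile(arr,
                       quantiles=q,
    ...<2 lines>...
                       out=out,
                       weights=wgt)
    slices_having_nans = np.isnan(arr[-1, ...])
                                  ~~~^^^^^^^^^
IndexError: index -1 is out of bounds for axis 0 with size 0
```

```bash
cat >>h.py <<'E'
from scipy.spatial.transform import Rotation as R
a=np.radians(71.35); X=np.array([np.cos(a),np.sin(a),0]); Y=np.array([-X[1],X[0],0]); Z=np.array([0,0,1.])
O=np.r_[.577,.0035,0]+.0125*X+.0007*Y
def w(x,y,z): return O+x*X+y*Y+z*Z
def pose(p,t,s,off=.006):
    """TCP pose: the point `off` ahead of the TCP goes to hutch point p, tool leaning t back, closing along s*Y"""
    z=np.sin(t)*X-np.cos(t)*Z; y=s*Y
    return w(*p)-off*z, R.from_matrix(np.c_[np.cross(y,z),y,z]).as_rotvec()
E
python3 - <<'E'
from plant import *
from h import *
np.set_printoptions(precision=2,suppress=True)
for s in(1,-1):
  for t in(35,45):
    for p in((-.0605,.1,.066),(-.14,.1,.066),(-.052,-.1,.066),(-.14,-.1,.066),(-.22,-.1,.18)):
        print(s,t,p,inverse_kinematics(*pose(p,np.radians(t),s)))
  for p in((.015,0,.33),(.015,0,.255),(-.15,0,.1)): print(s,0,p,inverse_kinematics(*pose(p,0,s,.025)))
W=cloud("top0")
for n,(u,v) in dict(tubL=(442,234),jar=(458,280),scrub=(430,193)).items():
    p=W[v,u]; print(n,p,(p-O)@X,(p-O)@Y)
E
```

```text
1 35 (-0.0605, 0.1, 0.066) [-0.41  0.29 -0.7   0.64  0.61 -1.68]
1 35 (-0.14, 0.1, 0.066) [-0.59  0.34 -0.64  0.77  0.59 -1.89]
1 35 (-0.052, -0.1, 0.066) [-0.37  0.59 -0.21  0.8   0.61 -1.63]
1 35 (-0.14, -0.1, 0.066) [-0.51  0.62 -0.15  0.92  0.6  -1.79]
1 35 (-0.22, -0.1, 0.18) [-0.62  0.57  0.05  1.25  0.58 -1.93]
1 45 (-0.0605, 0.1, 0.066) [-0.5   0.39 -0.68  0.68  0.77 -1.82]
1 45 (-0.14, 0.1, 0.066) [-0.67  0.45 -0.59  0.86  0.73 -2.04]
1 45 (-0.052, -0.1, 0.066) [-0.44  0.65 -0.2   0.83  0.78 -1.73]
1 45 (-0.14, -0.1, 0.066) [-0.57  0.7  -0.11  1.    0.76 -1.91]
1 45 (-0.22, -0.1, 0.18) [-0.68  0.66  0.1   1.35  0.72 -2.06]
1 0 (0.015, 0, 0.33) [ 0.05  0.27  0.12  1.42  0.   -1.19]
1 0 (0.015, 0, 0.255) [ 0.05  0.28 -0.04  1.25  0.   -1.19]
1 0 (-0.15, 0, 0.1) [-0.23  0.3  -0.37  0.89  0.   -1.48]
-1 35 (-0.0605, 0.1, 0.066) [-0.41  0.29 -0.7   0.64  0.61  1.46]
-1 35 (-0.14, 0.1, 0.066) [-0.59  0.34 -0.64  0.77  0.59  1.26]
-1 35 (-0.052, -0.1, 0.066) [-0.37  0.59 -0.21  0.8   0.61  1.51]
-1 35 (-0.14, -0.1, 0.066) [-0.51  0.62 -0.15  0.92  0.6   1.35]
-1 35 (-0.22, -0.1, 0.18) [-0.62  0.57  0.05  1.25  0.58  1.21]
-1 45 (-0.0605, 0.1, 0.066) [-0.5   0.39 -0.68  0.68  0.77  1.32]
-1 45 (-0.14, 0.1, 0.066) [-0.67  0.45 -0.59  0.86  0.73  1.1 ]
-1 45 (-0.052, -0.1, 0.066) [-0.44  0.65 -0.2   0.83  0.78  1.41]
-1 45 (-0.14, -0.1, 0.066) [-0.57  0.7  -0.11  1.    0.76  1.23]
-1 45 (-0.22, -0.1, 0.18) [-0.68  0.66  0.1   1.35  0.72  1.09]
-1 0 (0.015, 0, 0.33) [0.05 0.27 0.12 1.42 0.   1.95]
-1 0 (0.015, 0, 0.255) [ 0.05  0.28 -0.04  1.25  0.    1.95]
-1 0 (-0.15, 0, 0.1) [-0.23  0.3  -0.37  0.89  0.    1.66]
tubL [ 0.55 -0.29  0.1 ] -0.2948894045243492 -0.0667212076382678
jar [ 0.44 -0.31  0.1 ] -0.3488639539722295 0.02843397354319237
scrub [ 0.67 -0.3   0.01] -0.2692314973830049 -0.18906173882767363
```

```bash
cat >>h.py <<'E'
from plant import *
t=np.radians(35); zt=np.sin(t)*X-np.cos(t)*Z
def back(p,d): return tuple(np.array(p)+d*np.array([-np.sin(t),0,np.cos(t)]))
def grab_pull(xg,y,travel):
    p=(xg,y,.066)
    P,o=pose(back(p,.09),t,-1); move_straight(P,.25,o) 
    gripper_to(.05)
    print("approach contact",move_straight(pose(p,t,-1)[0],.08,contact_N=8),read_wrist_force())
    gripper_to(0,40); print("width",read_width(),read_finger_force(),read_clock())
    print("stop hit",move_straight(pose((xg-(.095-travel)-.008,y,.066),t,-1)[0],.06,contact_N=20))
    print("x reached",(read_position()+.006*zt-O)@X, "pulled",xg-(read_position()+.006*zt-O)@X,read_wrist_force())
def snap(n,k):
    p,d=camera(n); c=calibration(n); cv2.imwrite(f"pics/{k}.png",p); np.save(f"pics/{k}.npy",d); np.savez(f"pics/{k}c.npz",K=c["camera_matrix"],T=c["world_from_camera"])
E
python3 - <<'E'
from h import *
p=read_position(); move_straight(p+[0,0,.2],.3)
move_to(*pose((-.22,.1,.36),t,-1)); print(read_position(),read_clock())
grab_pull(-.042-.0185,.1,.0185)
snap("top","top1")
E
```

```text
[ 0.41444327 -0.16367745  0.36500098] 3.65
approach contact False [-0.32487897  0.14061997 -0.81641401]
width 0.017396491080792803 43.31795632839203 6.8833
stop hit True
x reached -0.13654699578441026 pulled 0.07604699578441027 [3.5653505  2.33683352 0.77925372]
```

View pics/top1.png

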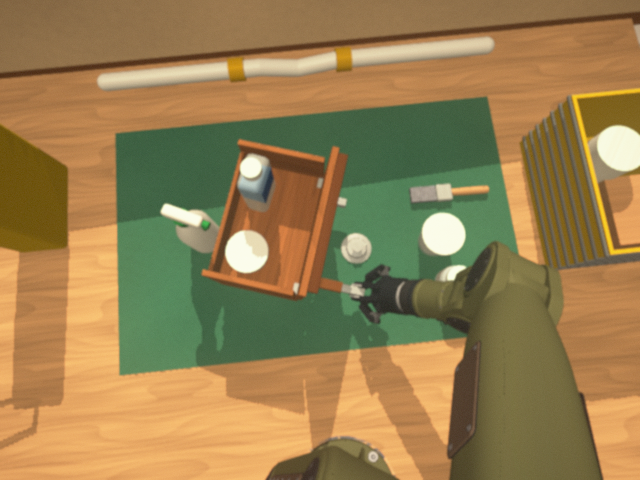

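The left support is out: its bar is visible at (338,286), with the gripper on the pull at (356,290). It hit the stop after 76 mm of pull, plus about 18.5 mm at the start. Next is the right one.

```bash
python3 - <<'E'
from h import *
gripper_to(.05)
x=(read_position()+.006*zt-O)@X
move_straight(pose(back((x,.1,.066),.12),t,-1)[0],.2)
move_straight(pose(back((-.052,-.1,.066),.16),t,-1)[0],.25)
grab_pull(-.042-.010,-.1,.010)
gripper_to(.05)
x=(read_position()+.006*zt-O)@X
move_straight(pose(back((x,-.1,.066),.12),t,-1)[0],.2)
move_straight(pose((-.2,-.05,.42),t,-1)[0],.3)
gripper_to(0,40)
move_to(*pose((.035,0,.36),0,-1,.025))
print(read_position(),read_clock()); snap("top","top2"); snap("scene","scene2")
for n in("top2","scene2"):
    W=cloud(n).reshape(-1,3); D=W-O; h=np.c_[D@X,D@Y,W[:,2]]
    for s in(1,-1):
        m=(h[:,2]>.07)&(h[:,2]<.09)&(s*h[:,1]>.085)&(s*h[:,1]<.115)&(h[:,0]<-.05)&(h[:,0]>-.2)
        print(n,s,m.sum(),m.sum() and h[m][:,0].min())
E
```

```text
approach contact False [ 0.79870681  0.02038463 -0.22386874]
width 0.01722235391976003 43.046103715896606 12.5833
stop hit True
x reached -0.13703883042181209 pulled 0.08503883042181208 [2.44765097 1.54731558 2.32029274]
[0.59141662 0.04804509 0.38504473] 17.575
top2 1 0 0
top2 -1 117 -0.149644195046819
scene2 1 227 -0.1480030121775116
scene2 -1 181 -0.14882648410840776
```

```bash
python3 -c "
import cv2,numpy as np
a=cv2.imread('pics/top2.png')[120:320,200:400];b=cv2.imread('pics/scene2.png')[120:320,190:390]
cv2.imwrite('pics/crop2.png',cv2.resize(np.hstack([a,b]),None,fx=2,fy=2))"
```

```text
(no output)
```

View pics/crop2.png

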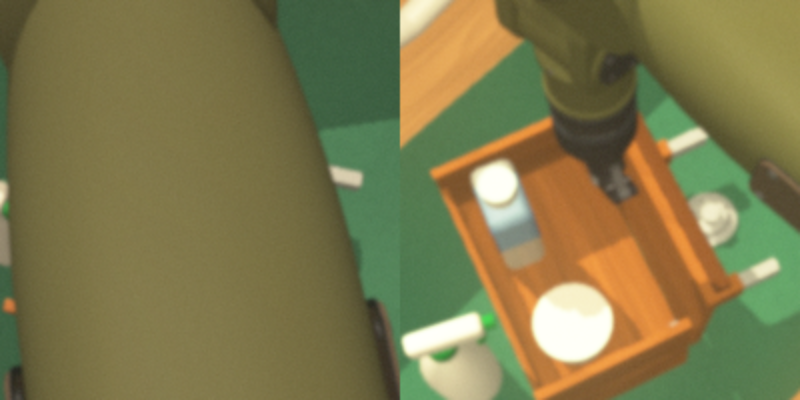

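Both supports are out, with tips at x ≈ -0.149 m. The flap is still up and the gripper is above the deck behind it. Next I'll lower the flap.

```bash
python3 - <<'E'
from h import *
mv=lambda x,z,v,**k: move_straight(pose((x,0,z),0,-1,.025)[0],v,**k)
mv(.018,.36,.15)
print("down contact",mv(.018,.258,.15,contact_N=6))
r=.16
for th in np.arange(.05,1.53,.1):
    mv(-r*np.sin(th)+.011,.1+r*np.cos(th),.07)
print(read_clock(),read_wrist_force())
pause(.7)
print("touch",mv(-r+.011,.094,.03,contact_N=8),read_position()[2]-.025,read_wrist_force())
mv(-r+.011,.3,.2); mv(-.12,.40,.2)
q=read_joints(); q=list(q); q[0]-=.7; move_joints(q)   # clear the view
pause(.5); print(read_clock()); snap("top","top3"); snap("scene","scene3")
for n in("top3","scene3"):
    W=cloud(n).reshape(-1,3); D=W-O; h=np.c_[D@X,D@Y,W[:,2]]
    m=(h[:,2]>.05)&(h[:,2]<.14)&(abs(h[:,1])<.14)&(h[:,0]<-.01)&(h[:,0]>-.17)
    A=h[m]; c=np.polyfit(A[:,0],A[:,2],1); print(n,m.sum(),"slope",c)
    for s in(1,-1):
        m=(h[:,2]>.06)&(h[:,2]<.09)&(s*h[:,1]>.085)&(s*h[:,1]<.115)&(h[:,0]<-.05)&(h[:,0]>-.2); print(s,m.sum())
E
```

```text
down contact False
24.3917 [0.74665091 0.30626252 0.68610804]
touch True 0.09994678263128387 [-2.10999932  0.42761833  7.31388186]
29.4583
top3 8376 slope [0.00199464 0.10036043]
1 0
-1 0
scene3 6682 slope [-8.19565097e-05  1.00275093e-01]
1 0
-1 0
```

View pics/scene3.png

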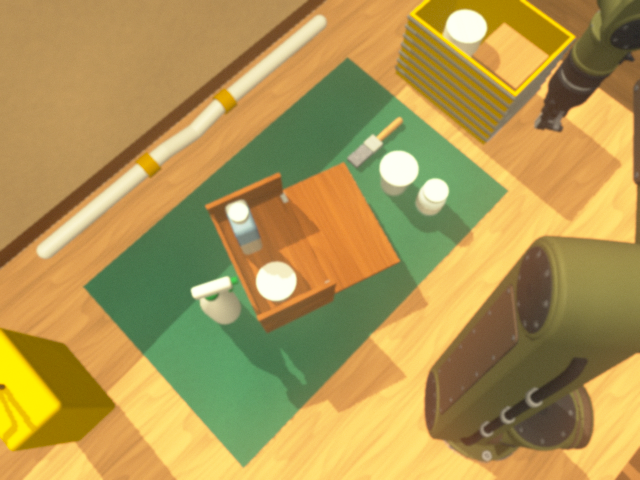

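The flap lies level, spanning roughly (285,195) to (398,260), with a slope of about 0. The bottles and tubs haven't moved and the arm is clear, so I'm handing in.

```bash
python3 -c "
from plant import *
print(close_job())"
```

```text
the job is handed in; nothing more can be done
None
```

I pulled both supports out to their stops and lowered the flap gently until it lay level on them; no bystander looked moved in the last picture, the arm was clear, and I handed the job in at about 30 s, though no verdict was returned.

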